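# Refit the weighing plate of a kitchen scale

### The job

Put the steel weighing plate back on the kitchen scale: pick it up by its black grip, lay it lightly on the tips of the two studs on top of the scale, shifted towards one end of the slot so that its holes are still beside them, and slide it along the slot until you feel both holes drop over the studs, then let go so that it lies flat and fully down on the carrier. Nobody knows just where along the slot the studs stand, so feel for them, and be gentle: the scale must never be pushed with more than about 2 kg (20 N), down or sideways. Leave the tumbler, the shaker and the lemon where they are.

Things in the scene. Friction and masses are not known exactly. Their poses are not given: they have to be found in the camera images.
- plate: Flat steel weighing plate, 110 (its x) x 186 (its y) x 5 mm, 0.16 to 0.25 kg, starting flat on the worktop. Origin at the centre of its underside, z up. Two round through holes of 11 mm diameter at x = 0, y = -45 and y = +45 mm. A black bridge grip stands over its centre (grip). The same either way round (half turn).
- grip (a point): Centre of the plate's black grip, 38 mm above the plate's underside, axes as the plate's: a bar 14 mm wide (x), 64 mm long (y) and 18 mm high, on two round posts of 10 mm at y = +-24 mm; 24 mm free between bar and plate.
- scale: White kitchen scale, fixed to the worktop, its place and yaw different each time; housing 130 (x) x 150 (y) x 54 mm high, round dial on the -x face. Origin under its centre at worktop height, z up. Above the housing the aluminium carrier (seat) stands on a spring ram.
- seat (a point): Centre of the carrier's flat top, where the plate must lie; above the scale's origin, same axes; 83 mm over the worktop unloaded. Carrier 72 (x) x 164 (y) x 10 mm. It only moves straight down, on a spring of 0.8 N/mm (starts to sink at 0.4 N, hard stop after 16 mm at about 13 N); the plate's weight sinks it 1.5 to 3 mm; relieved, it springs up.
- slot (a point): Same point as seat: middle of the slot along the carrier's y axis. In it a clamped bar (does not give) carries two brass studs, 8 mm diameter, 90 mm apart along y, 9 mm above the seat, the top 3 mm tapering to 5.2 mm diameter. The middle between the studs lies at x = 0 and anywhere from y = -20 to +20 mm from here: not measured, find it by feel.
- carrier: The carrier itself (origin at seat). A plate that misses the studs rests on their tips, 9 mm too high. When both holes meet the studs under light pressure, the carrier springs up, the studs pass through the plate and the upward push on it falls away; from then on the studs stop it sliding farther.
- tumbler: Clear drinking glass standing loose on the worktop, 80 mm across, 91 mm high, origin under its centre; bystander.
- table_shaker: Small shaker standing loose on the worktop, 44 mm across, 90 mm high, origin under its centre; bystander.
- lemon: Yellow lemon, 76 x 57 x 59 mm, loose on the wooden chopping board at the right, origin at its underside; bystander.

How it is judged:
By the outcome, as a careful person would: the job done as asked, in the order asked, and still so for the second after the job is handed in, with the robot touching nothing.
It also fails if it takes over 51 s, if anything falls off the work surface, if the arm or the gripper's body presses on something with over 40 N, if the wrist force passes 120 N, or if a joint passes its speed limit or range.

### The arm

A 7-joint arm with a two-finger parallel gripper is mounted at the origin on a cart in front of the work surface, level with it; the furniture and walls round the work are solid. World frame = base frame: x ahead of the robot, y to its left, z up, the work surface at z = 0. Lengths are in m, angles in rad, forces in N, time in s.
With the tool pointing down it reaches from about 0.425 to 0.875 m from the base axis. Payload 8.4 kg.
Tool frame: the origin (TCP) lies at the very end of the fingers, on their centre line; the grasp point (between the pads) lies 19 mm behind it; z points along the fingers, y is the line along which they close (so a half turn about z gives the same grasp; the last joint's range is limited). The gripper opens to 87 mm and grips with 3 to 60 N. Pads are 19 mm wide; open, the fingers measure 117 mm over their backs; the gripper's body (75 mm by 190 mm) begins 51 mm behind the grasp point.
Start: joints at [-1.368, 0.333, 0.04, 1.465, -0.013, 1.343, -0.059], TCP at [0.193, 0.621, 0.223] pointing down, gripper open.
Joint ranges: [-2.58, 2.58], [-0.38, 2.09], [-1.3, 1.39], [0.25, 2.4], [-1.5, 4.64], [0.08, 2.09], [-2.65, 2.65]. Speed limits (rad/s): [2.22, 2.22, 2.79, 2.79, 3.14, 3.14, 3.14].

### API

Orientations are given as a unit quaternion [x, y, z, w].
In Python, from plant import manip, imaging gives the robot as it stands.
- The arm moves only by the shell command python3 -m pendant 'ROWS' [FORCE]. ROWS is text: rows parted by semicolons, each of 7 numbers parted by spaces: the turn, a rotation vector about the tool's x, y, z in degrees, then the shift along the tool's x, y, z in m, then the finger opening in m, from 0 to 0.087. In form: ax ay az x y z hand; .... A call has 1 to 5 rows; each row is the pose to reach, as a shift and turn from the pose commanded when the call began, along the tool's axes at that moment; what a row does not reach only later rows make up. A row lasts 1/8 s, in which the tool goes at most 62.5 mm and 10.7 degrees, less where a joint would pass 70% of its speed; a pose out of reach is approached as far as the arm can. A call with a gripper value outside its range is refused whole. The fingers move at their own pace and stop on an object; FORCE is the grip in N (left out, the last holds). Time passes only in rows, so rows that repeat a pose let the fingers close. It gives the time, the measured TCP pose, the force, the opening and the grip force at its end, in the units of the state.
- manip.get_state(): the state, without advancing time (a new reading comes with each control period).
- imaging.snapshot(name): name is "scene" or "top" or "wrist"; returns the picture (420x560x3 uint8, red, green, blue); there is no depth.
- imaging.get_calibration(name): a dict with "fx", "fy", "cx", "cy" (pixels), "extrinsics" (4x4, takes a point from world to camera coordinates). Camera axes: x right, y down, z forward; pixel columns grow to the right and rows downward; lengths in m; the calibration is good to about 2 mm. A picture is of the moment at which its call begins: read the wrist's pose just before it. get_calibration takes no time and is no camera call; for the wrist camera it gives the pose at the moment of the call.
- manip.hand_in(): hands the job in; it is judged then, once.
The state is a dict: "time_s": time; "qpos": joint angles; "qd": joint speeds; "effort": joint torques, N m; "position": TCP position; "tcp_rot": TCP orientation; "wrist_force": force on the tool from outside, world axes, zero at the start; "torque": the same for the moment, N m; "grip_width": finger opening in m; "gripper_force": force on a finger pad.
Only numpy, scipy, OpenCV 4.12 (cv2) and the standard library are available. Lean on these libraries where they do the work, as an engineer would, in place of code of your own. Each camera call takes 0.05 s, during which the arm holds its last target. There are 200 camera calls.

## Working session

There is one attempt and no reset: what is moved stays moved. The work goes in short steps, Python scripts to look and compute and a shell command to move; the robot and the scene stay as the last step left them, time stands still between calls to the robot, and variables do not carry over. Pictures are saved under pics/ and viewed, at most 10 in all, crops included, and the job is handed in when it is done.

```bash
mkdir -p pics; ls; python3 - <<'E'
from plant import manip, imaging
import cv2,numpy as np
print(manip.get_state())
for n in("scene","top"):
    im=imaging.snapshot(n); cv2.imwrite(f"pics/{n}0.png",im[...,::-1]); 
    c=imaging.get_calibration(n); print(n,c["fx"],c["fy"],c["cx"],c["cy"],np.round(c["extrinsics"],4).tolist())
E
```

```text
pics
{'time_s': 0.0, 'qpos': array([-1.36820236,  0.33392055,  0.03987728,  1.46628422, -0.01335107,
        1.34331442, -0.05850309]), 'qd': array([ 0.00054615,  0.00023932, -0.00042625, -0.00084631,  0.00134008,
       -0.00046558, -0.0002562 ]), 'effort': array([-8.11152786e-04, -6.56382608e+01,  1.33473739e+00, -4.03783858e+01,
       -5.98224811e-02,  4.51497186e-02,  1.51904328e-04]), 'position': array([0.19310681, 0.62014847, 0.22164678]), 'tcp_rot': array([ 1.50331205e-01,  9.88635342e-01, -8.29656150e-04, -4.44452747e-05]), 'wrist_force': array([ 0.00068546, -0.26667821,  0.45131183]), 'torque': array([0.04299348, 0.00147011, 0.0480156 ]), 'gripper_force': 0.0, 'grip_width': 0.08676864644003617}
scene 512.1486476361775 512.1486476361775 285.0085883893466 204.31259608080978 [[0.6509, -0.7592, 0.0041, -0.4309], [-0.5122, -0.4431, -0.7358, 0.3129], [0.5604, 0.4768, -0.6772, 1.4592], [0.0, 0.0, 0.0, 1.0]]
top 403.854475716961 403.854475716961 282.69525508571235 208.21901226605644 [[-0.0208, -0.9998, 0.0072, -0.0991], [-0.9895, 0.0195, -0.1432, 0.5415], [0.143, -0.0101, -0.9897, 1.2097], [0.0, 0.0, 0.0, 1.0]]
```

View pics/top0.png

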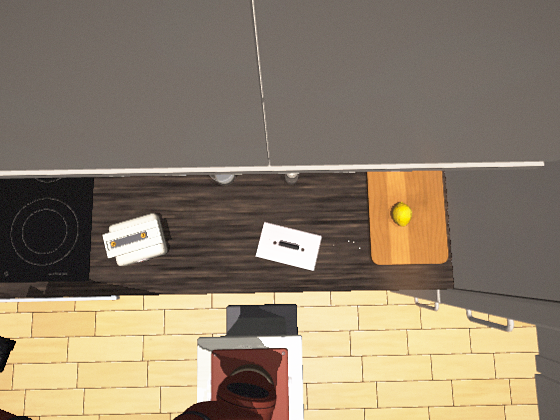

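View pics/scene0.png

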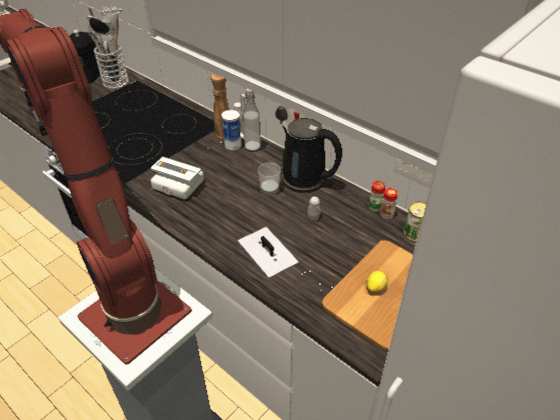

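The top view shows the plate at about (289,246) and the scale at about (135,240). The scene view shows the tumbler at (269,178), the shaker at (314,208) and the lemon at (377,282). Next I'll enlarge the top view and measure.

```bash
cat > h.py <<'E'
import numpy as np, cv2
from plant import manip, imaging
from scipy.spatial.transform import Rotation as R
def ray(c,uv,z):
    E=np.array(c["extrinsics"]); d=E[:3,:3].T@np.array([(uv[0]-c["cx"])/c["fx"],(uv[1]-c["cy"])/c["fy"],1]); o=-E[:3,:3].T@E[:3,3]
    return o+d*(z-o[2])/d[2]
def proj(c,p):
    E=np.array(c["extrinsics"]); q=E[:3,:3]@np.array(p)+E[:3,3]; return np.array([c["fx"]*q[0]/q[2]+c["cx"],c["fy"]*q[1]/q[2]+c["cy"]])
def rel(p,yaw_y):
    """shift in tool axes and turn (deg about tool z) from now to TCP p with tool y axis at world heading yaw_y (deg)"""
    s=manip.get_state(); r=R.from_quat(s["tcp_rot"]); m=r.as_matrix(); h=np.degrees(np.arctan2(m[1,1],m[0,1]))
    a=-((yaw_y-h+90)%180-90); 
    return np.round(r.inv().apply(np.array(p)-s["position"]),4), round(a,2), round(h,2), "tilt", np.round(m[:,2],4)
E
python3 - <<'E'
from h import *
im=cv2.imread("pics/top0.png"); c=imaging.get_calibration("top")
g=cv2.cvtColor(im,cv2.COLOR_BGR2GRAY)
m=np.zeros_like(g); m[215:275,250:325]=(g[215:275,250:325]>170)*255
cs=max(cv2.findContours(m,0,2)[0],key=cv2.contourArea)
P=np.array([ray(c,p[0],0.005)[:2] for p in cs]).astype(np.float32)
print("plate",cv2.minAreaRect(P))
a=cv2.resize(im[205:275,90:180],None,fx=8,fy=8,interpolation=cv2.INTER_CUBIC)
cv2.imwrite("pics/c1.png",a)
E
```

```text
plate ((0.42504265904426575, -0.12591654062271118), (0.18674252927303314, 0.11164431273937225), 75.19572448730469)
```

View pics/c1.png

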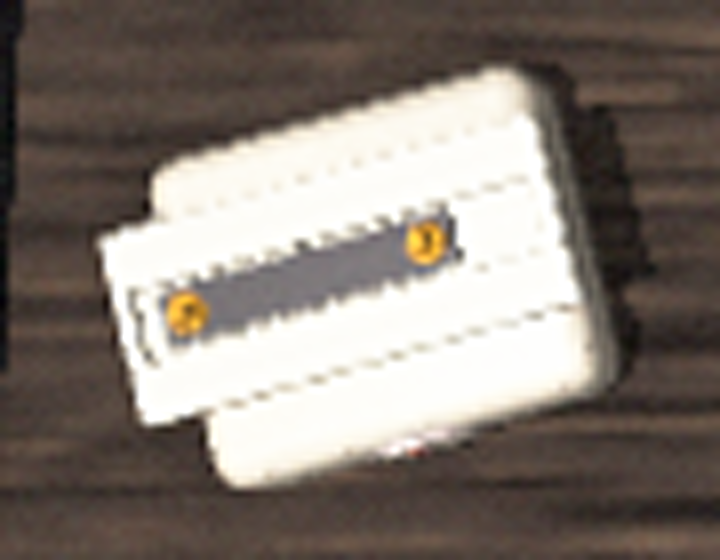

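The plate measures 187 x 112 mm, matching its given size. Its centre is (0.425,-0.126) with the long axis at a heading of 75.2°. In the crop, yellow studs show at (187,314) and (427,241) and the carrier's left end corners at (100,240) and (145,425).

```bash
python3 - <<'E'
from h import *
c=imaging.get_calibration("top")
f=lambda x,y,z: ray(c,((x+.5)/8-.5+90,(y+.5)/8-.5+205),z)
A=f(187,314,.092);B=f(427,241,.092);C=f(100,240,.083);D=f(145,425,.083)
print(A,B,np.linalg.norm(A-B),C,D,np.linalg.norm(C-D))
d=(A-B)/np.linalg.norm(A-B); mid=(A+B)/2; end=(C+D)/2
print("head",np.degrees(np.arctan2(d[1],d[0])),"mid",mid,"centre",end-d*.082,"off",(mid-(end-d*.082))@d)
w=imaging.get_calibration("wrist"); s=manip.get_state();m=R.from_quat(s["tcp_rot"]).as_matrix()
E=np.array(w["extrinsics"]); o=-E[:3,:3].T@E[:3,3]; print("cam in tool",m.T@(o-s["position"]),"fwd",m.T@E[2,:3],w["fx"])
h=rel([mid[0],mid[1],.3],0); print(h)
E
```

```text
[0.43676134 0.38743676 0.092     ] [0.46164106 0.30098867 0.092     ] 0.08995706031168073 [0.46520474 0.42412483 0.083     ] [0.39715519 0.40483105 0.083     ] 0.07073182882541006
head 106.05579467538823 mid [0.4492012  0.34421272 0.092     ] centre [0.45385898 0.33567653 0.083     ] off 0.009491430512487103
cam in tool [ 0.07393091 -0.00093836 -0.16287282] fwd [-2.68477847e-01 -2.73094242e-04  9.63285820e-01] 345.6906938500381
(array([-0.3265, -0.1875, -0.0779]), np.float64(72.71), np.float64(72.71), 'tilt', array([-3.0e-04, -1.4e-03, -1.0e+00]))
```

```bash
python3 -m pendant '0 0 10 -0.054 -0.031 -0.005 0.087; 0 0 20 -0.108 -0.062 -0.01 0.087; 0 0 30 -0.163 -0.094 -0.015 0.087; 0 0 40 -0.217 -0.125 -0.02 0.087; 0 0 50 -0.272 -0.156 -0.025 0.087'; python3 - <<'E'
from h import *
print(rel([.4492,.3442,.25],16))
E
```

```text
time_s: 0.72
position: [0.406, 0.3905, 0.2474]
tcp_rot: [0.556, 0.831, -0.0, -0.0]
wrist_force: [-0.0, 0.2, -0.0]
grip_width: 0.087
gripper_force: 0.0
(array([-0.0593,  0.0223, -0.0026]), np.float64(6.38), np.float64(22.38), 'tilt', array([-3.e-04, -1.e-04, -1.e+00]))
```

```bash
python3 -m pendant '0 0 6.4 -0.059 0.022 0 0.087; 0 0 6.4 -0.059 0.022 0 0.087; 0 0 6.4 -0.059 0.022 0 0.087' | head -3; python3 - <<'E'
from h import *
import json
c=imaging.get_calibration("wrist"); im=imaging.snapshot("wrist"); cv2.imwrite("pics/w1.png",im[...,::-1])
json.dump({k:(np.array(v).tolist()) for k,v in c.items()},open("w1.json","w"))
print(rel([.425,-.126,.15],-14.8))
E
```

```text
time_s: 1.1
position: [0.4477, 0.3466, 0.2471]
tcp_rot: [0.6, 0.8, -0.0, -0.0]
(array([-0.4479, -0.1551,  0.0971]), np.float64(31.23), np.float64(16.43), 'tilt', array([-9.e-04, -0.e+00, -1.e+00]))
```

View pics/w1.png

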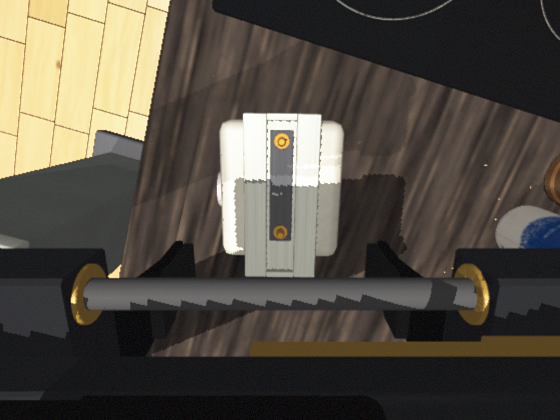

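The wrist view shows the studs at (282,142) and (280,232), and the carrier ends at row 114 (columns 244-321) and row 277 (columns 246-314).

```bash
python3 - <<'E'
from h import *
import json
c=json.load(open("w1.json"))
A=ray(c,(282,141.5),.0925);B=ray(c,(280,232),.0925)
C=(ray(c,(243.5,113.5),.083)+ray(c,(321,113.5),.083))/2; D=(ray(c,(245.5,277),.083)+ray(c,(314,277),.083))/2
for x,y in((A,B),(C,D)): d=x-y; print((x+y)/2,np.linalg.norm(d),np.degrees(np.arctan2(d[1],d[0])))
E
python3 -m pendant '0 0 6.2 -0.06 -0.02 0.01 0.087; 0 0 12.4 -0.12 -0.041 0.02 0.087; 0 0 18.6 -0.179 -0.062 0.03 0.087; 0 0 24.8 -0.239 -0.083 0.04 0.087; 0 0 31.2 -0.299 -0.103 0.05 0.087'|head -2;  python3 -c "
from h import *
print(rel([.425,-.126,.15],-14.8))"
```

```text
[0.447043   0.34937961 0.0925    ] 0.08680660003919807 105.1207269466381
[0.4510466  0.33565611 0.083     ] 0.16419141540803445 105.50837445025365
time_s: 1.78
position: [0.433, 0.0378, 0.1984]
(array([-0.1604,  0.0344,  0.0483]), np.float64(-0.08), np.float64(-14.88), 'tilt', array([ 5.e-04,  5.e-04, -1.e+00]))
```

```bash
python3 -m pendant '0 0 0 -0.053 0.011 0.01 0.087; 0 0 0 -0.107 0.023 0.02 0.087; 0 0 0 -0.16 0.034 0.03 0.087; 0 0 0 -0.16 0.034 0.03 0.087; 0 0 0 -0.16 0.034 0.03 0.087'|head -2;  python3 - <<'E'
from h import *
import json
c=imaging.get_calibration("wrist"); im=imaging.snapshot("wrist")[...,::-1].copy(); cv2.imwrite("pics/w2.png",im)
json.dump({k:(np.array(v).tolist()) for k,v in c.items()},open("w2.json","w"))
print(rel([.425,-.126,.019],-14.8))
for p in([.425,-.126,.047],): print(proj(c,p))
E
```

```text
time_s: 2.4
position: [0.4256, -0.1237, 0.1687]
(array([-0.0027, -0.    ,  0.1497]), np.float64(0.09), np.float64(-14.71), 'tilt', array([ 1.e-04,  1.e-04, -1.e+00]))
[280.30609074 202.22677388]
```

View pics/w2.png

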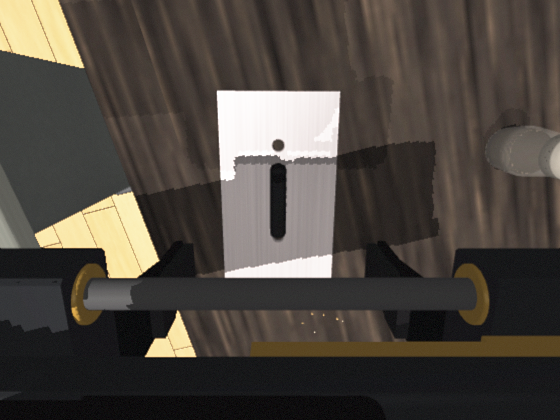

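The grip bar shows at columns 271-286, rows 163-240, centre (278,201). The prediction was (280,202), so it is aligned and I'm going down.

```bash
python3 -m pendant '0 0 0 -0.002 0 0.05 0.087; 0 0 0 -0.003 0 0.1 0.087; 0 0 0 -0.003 0 0.13 0.06; 0 0 0 -0.003 0 0.149 0.04; 0 0 0 -0.003 0 0.149 0.04' 50; python3 -m pendant '0 0 0 0 0 0 0; 0 0 0 0 0 0 0; 0 0 0 0 0 0 0; 0 0 0 0 0 0 0' 50
```

```text
time_s: 3.08
position: [0.4237, -0.1267, 0.0185]
tcp_rot: [0.792, 0.611, -0.001, -0.001]
wrist_force: [0.6, -0.1, -0.0]
grip_width: 0.0648
gripper_force: 0.0
time_s: 3.58
position: [0.4248, -0.1281, 0.0199]
tcp_rot: [0.793, 0.61, 0.0, 0.0]
wrist_force: [0.0, 0.0, -0.4]
grip_width: 0.0249
gripper_force: 0.0
```

```bash
python3 -m pendant '0 0 0 0 0 0 0; 0 0 0 0 0 0 0; 0 0 0 0 0 0 0' 50;python3 -m pendant '0 0 0 0 0 -0.04 0; 0 0 0 0 0 -0.08 0; 0 0 0 0 0 -0.13 0; 0 0 0 0 0 -0.15 0; 0 0 0 0 0 -0.15 0' 50; python3 - <<'E'
from h import *
import json
c=imaging.get_calibration("wrist"); im=imaging.snapshot("wrist")[...,::-1].copy(); cv2.imwrite("pics/w3.png",im)
json.dump({k:(np.array(v).tolist()) for k,v in c.items()},open("w3.json","w"))
s=manip.get_state(); print(s["position"],s["tcp_rot"],s["wrist_force"])
E
```

```text
time_s: 3.95
position: [0.4243, -0.1281, 0.0196]
tcp_rot: [0.793, 0.609, -0.0, -0.0]
wrist_force: [-2.1, 0.6, 3.9]
grip_width: 0.0136
gripper_force: 50.0
time_s: 4.58
position: [0.4253, -0.1281, 0.1704]
tcp_rot: [0.793, 0.61, 0.001, 0.0]
wrist_force: [-0.2, 0.3, -2.2]
grip_width: 0.0132
gripper_force: 50.0
[ 0.42451188 -0.12800408  0.16920985] [ 7.92710789e-01  6.09597739e-01  4.41473620e-04 -8.27310794e-05] [-0.98436081  0.16819388 -2.946461  ]
```

View pics/w3.png

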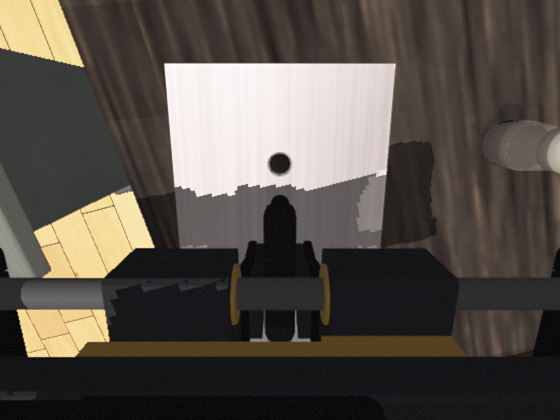

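The plate is held level, with its near hole at (280,163) and its far edge at row 64, columns 165-394.

```bash
python3 - <<'E'
from h import *
import json
c=json.load(open("w3.json")); s=manip.get_state(); r=R.from_quat(s["tcp_rot"]); z=s["position"][2]-.0148
for p in((280,163),(165,64),(395,64)): print(np.round(r.inv().apply(ray(c,p,z)-s["position"]),4))
# mean seat estimate, heading; lay-on point: plate centre at offset o along +d
h=105.8; d=np.array([np.cos(np.radians(h)),np.sin(np.radians(h))]); seat=np.array([.4528,.3357])
for n,cc,zz in(("top",imaging.get_calibration("top"),.092),):pass
print(d,"studs mid off: top",(np.array([.4492,.3442])-seat)@d)
print(rel([*(seat-d*.012),.17],h-90))
E
```

```text
[0.0466 0.0005 0.0148]
[ 0.0945 -0.0548  0.0149]
[0.0944 0.056  0.0149]
[-0.27228025  0.96221799] studs mid off: top 0.009159061834344999
(array([ 0.4451, -0.0856, -0.0005]), np.float64(-30.68), np.float64(-14.88), 'tilt', array([ 6.e-04,  7.e-04, -1.e+00]))
```

```bash
cat >> h.py <<'E'
H=105.6; d=np.array([np.cos(np.radians(H)),np.sin(np.radians(H))]); e=np.array([d[1],-d[0]]); seat=np.array([.4515,.3353])
def tgt(off,z,lat=0): return [*(seat+d*(off-.0015)+e*(lat-.0005)),z]
E
python3 -c "
from h import *
print(rel(tgt(-.010,.17),H-90))"
python3 -m pendant '0 0 -6 0.05 -0.01 0 0; 0 0 -12 0.104 -0.02 0 0; 0 0 -18 0.163 -0.031 0 0; 0 0 -24 0.222 -0.043 0 0; 0 0 -30.5 0.281 -0.054 0 0';python3 -c "
from h import *
print(rel(tgt(-.010,.17),H-90))"
```

```text
(array([ 0.4445, -0.0875, -0.0005]), np.float64(-30.48), np.float64(-14.88), 'tilt', array([ 6.e-04,  7.e-04, -1.e+00]))
time_s: 5.25
position: [0.4436, 0.1586, 0.1675]
tcp_rot: [0.603, 0.798, -0.001, -0.0]
wrist_force: [1.4, -0.2, -1.1]
grip_width: 0.0137
gripper_force: 50.0
(array([ 0.1564,  0.0552, -0.0028]), np.float64(0.19), np.float64(15.79), 'tilt', array([-0.0023, -0.0016, -1.    ]))
```

```bash
python3 -m pendant '0 0 0 0.05 0.018 0 0; 0 0 0 0.1 0.036 0 0; 0 0 0 0.14 0.05 0 0; 0 0 0 0.156 0.055 0 0; 0 0 0 0.156 0.055 0 0' >/dev/null; python3 -m pendant '0 0 0 0 0 0 0;0 0 0 0 0 0 0';python3 - <<'E'
from h import *
print(rel(tgt(-.010,.17),H-90), manip.get_state()["wrist_force"])
c=imaging.get_calibration("wrist"); im=imaging.snapshot("wrist")[...,::-1].copy(); cv2.imwrite("pics/w4.png",im)
E
```

```text
time_s: 6.12
position: [0.4559, 0.3207, 0.1696]
tcp_rot: [0.605, 0.796, -0.0, -0.0]
wrist_force: [1.1, 0.9, -2.2]
grip_width: 0.014
gripper_force: 50.0
(array([ 0.0037, -0.0008, -0.0004]), np.float64(-0.12), np.float64(15.48), 'tilt', array([-2.e-04,  0.e+00, -1.e+00])) [ 1.07607815  0.88001316 -2.24544083]
```

View pics/w4.png

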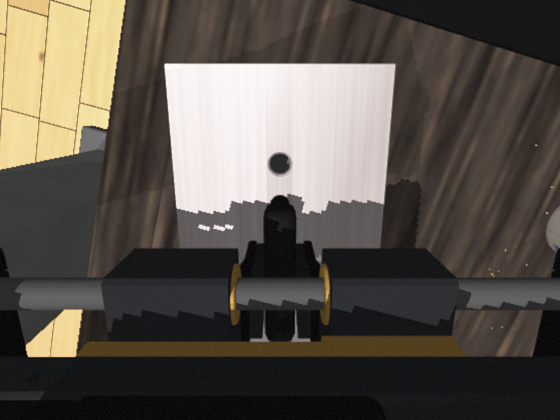

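The plate hasn't moved in the hand: the hole is still at (280,163). Now I'll descend to just above the studs.

```bash
python3 -m pendant '0 0 0 0.001 -0.0005 0.02 0; 0 0 0 0.001 -0.0005 0.036 0; 0 0 0 0.001 -0.0005 0.048 0; 0 0 0 0.001 -0.0005 0.05 0; 0 0 0 0.001 -0.0005 0.05 0'; python3 -m pendant '0 0 0 0 0 0 0;0 0 0 0 0 0 0';python3 -c "
from h import *
print(rel(tgt(-.010,.1115),H-90))"
```

```text
time_s: 6.8
position: [0.455, 0.3231, 0.1198]
tcp_rot: [0.605, 0.797, 0.0, 0.0]
wrist_force: [0.7, 0.2, -1.1]
grip_width: 0.0134
gripper_force: 50.0
time_s: 7.05
position: [0.455, 0.3233, 0.12]
tcp_rot: [0.605, 0.797, 0.0, 0.0]
wrist_force: [-0.7, 0.2, -1.4]
grip_width: 0.0136
gripper_force: 50.0
(array([ 0.001 , -0.0007,  0.0085]), np.float64(0.0), np.float64(15.6), 'tilt', array([ 5.e-04,  5.e-04, -1.e+00]))
```

Lower slowly until it touches.

```bash
python3 -m pendant '0 0 0 0 -0.0005 0.003 0; 0 0 0 0 -0.0005 0.006 0; 0 0 0 0 -0.0005 0.008 0; 0 0 0 0 -0.0005 0.008 0; 0 0 0 0 -0.0005 0.008 0'|sed -n 2,4p; python3 -m pendant '0 0 0 0 0 0.001 0; 0 0 0 0 0 0.002 0;0 0 0 0 0 0.002 0;0 0 0 0 0 0.002 0'|sed -n 2,4p; python3 -m pendant '0 0 0 0 0 0.001 0; 0 0 0 0 0 0.002 0;0 0 0 0 0 0.002 0;0 0 0 0 0 0.002 0'|sed -n 2,4p
```

```text
position: [0.4543, 0.323, 0.1116]
tcp_rot: [0.605, 0.797, -0.0, 0.0]
wrist_force: [-0.7, -0.1, -1.7]
position: [0.4544, 0.323, 0.1097]
tcp_rot: [0.605, 0.797, 0.0, 0.0]
wrist_force: [0.4, -0.3, -0.5]
position: [0.4544, 0.323, 0.1077]
tcp_rot: [0.605, 0.797, 0.0, 0.0]
wrist_force: [-0.2, -1.1, 1.0]
```

```bash
python3 -m pendant '0 0 0 0 0 0.001 0; 0 0 0 0 0 0.002 0;0 0 0 0 0 0.002 0;0 0 0 0 0 0.002 0'|sed -n '2p;4p'; for i in 1 2; do python3 -m pendant '0 0 0 0.001 0 0 0; 0 0 0 0.002 0 0 0; 0 0 0 0.003 0 0 0; 0 0 0 0.004 0 0 0; 0 0 0 0.004 0 0 0'|sed -n '2p;4p'; done; python3 -c "
from h import *
print(rel(tgt(0,.1115),H-90))"
```

```text
position: [0.4544, 0.323, 0.1057]
wrist_force: [-0.9, -0.9, 2.5]
position: [0.4532, 0.327, 0.1056]
wrist_force: [0.5, -2.2, 2.9]
position: [0.4521, 0.3309, 0.1056]
wrist_force: [0.6, -3.5, 3.6]
(array([ 0.0029,  0.0001, -0.0059]), np.float64(0.02), np.float64(15.62), 'tilt', array([-1.e-04,  1.e-04, -1.e+00]))
```

```bash
for i in 1 2 3; do python3 -m pendant '0 0 0 0.001 0 0 0; 0 0 0 0.002 0 0 0; 0 0 0 0.003 0 0 0; 0 0 0 0.003 0 0 0'|sed -n '2p;4p'; done
```

```text
position: [0.4513, 0.3338, 0.1056]
wrist_force: [1.1, -2.4, 2.7]
position: [0.4505, 0.3367, 0.1056]
wrist_force: [0.7, -2.1, 3.0]
position: [0.4496, 0.3396, 0.1056]
wrist_force: [0.7, -2.1, 3.4]
```

```bash
python3 -m pendant '0 0 0 0.001 0 0 0; 0 0 0 0.002 0 0 0; 0 0 0 0.002 0 0 0'|sed -n '2p;4p'; python3 -m pendant '0 0 0 0.001 0 0 0; 0 0 0 0.002 0 0 0; 0 0 0 0.002 0 0 0'|sed -n '2p;4p'
```

```text
position: [0.4491, 0.3415, 0.1056]
wrist_force: [0.7, -1.7, 2.5]
position: [0.4481, 0.3445, 0.1054]
wrist_force: [0.8, 3.2, -2.8]
```

```bash
python3 -m pendant '0 0 0 0.001 0 0 0; 0 0 0 0.001 0 0 0; 0 0 0 0.001 0 0 0'|sed -n '2p;4p'; python3 -c "
from h import *
print(rel(tgt(0,.1115),H-90))"
```

```text
position: [0.4481, 0.3446, 0.1054]
wrist_force: [-0.5, 3.7, -3.8]
(array([-0.0113,  0.0003, -0.0061]), np.float64(0.02), np.float64(15.62), 'tilt', array([-3.e-04,  3.e-04, -1.e+00]))
```

```bash
python3 -m pendant '0 0 0 0 0 0 0; 0 0 0 0 0 0 0'|sed -n '2,4p'; python3 -m pendant '0 0 0 0 0 0.001 0; 0 0 0 0 0 0.002 0; 0 0 0 0 0 0.002 0'|sed -n '2,4p'
```

```text
position: [0.4482, 0.3445, 0.1055]
tcp_rot: [0.604, 0.797, 0.0, -0.0]
wrist_force: [0.2, 3.8, -4.0]
position: [0.4485, 0.3443, 0.1037]
tcp_rot: [0.605, 0.797, 0.0, -0.0]
wrist_force: [-0.9, 2.9, -0.6]
```

```bash
python3 -m pendant '0 0 0 0.0007 0 0 0; 0 0 0 0.0007 0 0 0'|sed -n '2,4p'; python3 -m pendant '0 0 0 0 0 0.001 0; 0 0 0 0 0 0.001 0; 0 0 0 0 0 0.001 0'|sed -n '2,4p'
```

```text
position: [0.4484, 0.3445, 0.1036]
tcp_rot: [0.605, 0.796, -0.0, 0.0]
wrist_force: [0.2, 2.4, -1.5]
position: [0.4483, 0.3447, 0.1025]
tcp_rot: [0.605, 0.797, -0.0, 0.0]
wrist_force: [0.6, 1.2, -1.2]
```

```bash
for i in 1 2 3; do python3 -m pendant '0 0 0 0.0001 0 0.001 0; 0 0 0 0.0001 0 0.001 0; 0 0 0 0.0001 0 0.001 0'|sed -n '2p;4p'; done
```

```text
position: [0.4482, 0.3448, 0.1016]
wrist_force: [0.8, 0.7, -1.2]
position: [0.4482, 0.3449, 0.1006]
wrist_force: [0.7, -0.1, 0.5]
position: [0.4482, 0.3449, 0.0996]
wrist_force: [1.0, -0.8, 0.7]
```

Contact came back at about z 0.101, which matches being seated, and the carrier has sunk about 1.5 mm. Release.

```bash
python3 -m pendant '0 0 0 0 0 0 0.05; 0 0 0 0 0 0 0.05; 0 0 0 0 0 0 0.05; 0 0 0 0 0 0 0.05; 0 0 0 0 0 0 0.05'; python3 -m pendant '0 0 0 0 0 -0.005 0.05; 0 0 0 0 0 -0.02 0.05; 0 0 0 0 0 -0.045 0.05; 0 0 0 0 0 -0.09 0.05; 0 0 0 0 0 -0.13 0.05'; python3 -m pendant '0 0 0 0 0 -0.02 0.05; 0 0 0 0 0 -0.02 0.05'; python3 - <<'E'
from h import *
im=imaging.snapshot("wrist")[...,::-1]; b=imaging.snapshot("scene")[...,::-1]
cv2.imwrite("pics/f1.png",im); cv2.imwrite("pics/f2.png",cv2.resize(b[130:230,120:340],None,fx=3.6,fy=3.6,interpolation=cv2.INTER_CUBIC))
E
```

```text
time_s: 16.05
position: [0.4481, 0.3452, 0.0996]
tcp_rot: [0.605, 0.797, -0.0, -0.0]
wrist_force: [0.6, 1.1, -0.1]
grip_width: 0.0485
gripper_force: 0.0
time_s: 16.68
position: [0.4484, 0.3451, 0.2323]
tcp_rot: [0.605, 0.796, 0.001, 0.0]
wrist_force: [1.0, -0.1, -1.3]
grip_width: 0.0497
gripper_force: 0.0
time_s: 16.92
position: [0.449, 0.3456, 0.2521]
tcp_rot: [0.605, 0.796, 0.002, 0.0]
wrist_force: [0.7, -0.2, -0.5]
grip_width: 0.05
gripper_force: 0.0
```

View pics/f1.png

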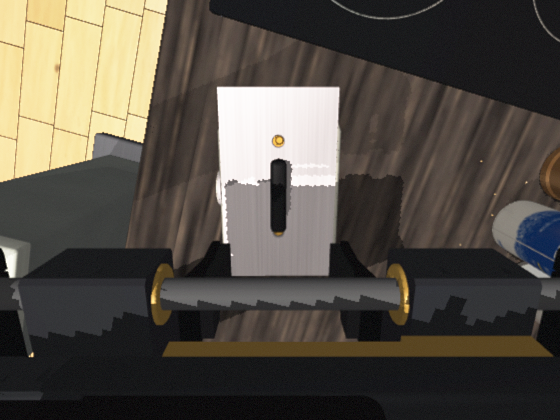

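View pics/f2.png

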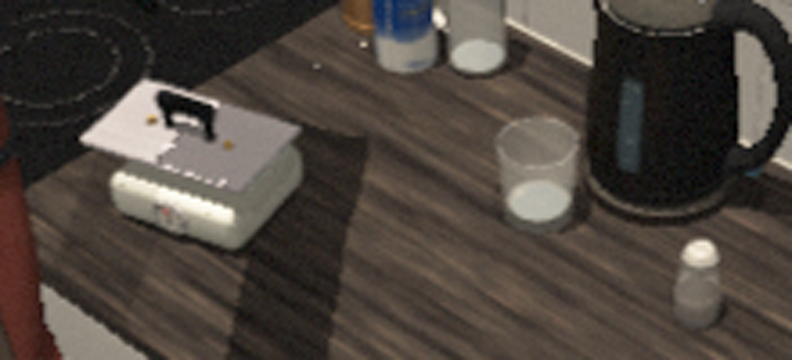

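Both brass studs stand in the plate's holes, at (278,141) and (279,232). A quick check of the plate's height from its apparent width at both ends, then I'll hand in.

```bash
python3 - <<'E'
from h import *
c=imaging.get_calibration("wrist"); im=cv2.imread("pics/f1.png").astype(int)
for r in(92,110,150):
    print(r,[np.where(im[r,:,0]>150)[0][[0,-1]] if r<0 else (np.argmax(np.diff(im[r,190:270].sum(1)))+190.5, np.argmin(np.diff(im[r,300:370].sum(1)))+300.5)])
for z in(.086,.095):
    for p in((217.5,92),(339.5,92)): pass
    print(z,[round(1000*np.linalg.norm(ray(c,(a,r),z)-ray(c,(b,r),z)),1) for a,b,r in((218.5,338.5,92),(219.5,338,110))], 1000*np.linalg.norm(ray(c,(219,87.5),z)-ray(c,(231,276),z)))
E
```

```text
92 [(np.float64(216.5), np.float64(338.5))]
110 [(np.float64(217.5), np.float64(337.5))]
150 [(np.float64(218.5), np.float64(337.5))]
0.086 [np.float64(107.6), np.float64(107.7)] 185.20828926006112
0.095 [np.float64(104.6), np.float64(104.7)] 180.10046508816504
```

The width comes out at about 109 mm and the length at 185 mm for a plate lying at z 0.086, so it is fully down.

```bash
python3 -c "
from plant import manip
print(manip.hand_in())"
```

```text
the job is handed in; nothing more can be done
None
```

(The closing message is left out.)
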